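# Index the painting carriage to the green paint station

## Robot

A 6-joint arm with a two-finger parallel gripper is mounted at the origin on the work surface. World frame = base frame: x ahead of the robot, y to its left, z up, the work surface at z = 0. Lengths are in m, angles in rad, forces in N, time in s.
With the tool pointing down it reaches from about 0.225 to 0.875 m from the base axis. Payload 3.4 kg.
Tool frame: the origin (TCP) lies between the finger pads; the fingertips stand 25 mm ahead of it and the grasp point (between the pads) lies 6 mm ahead of it; z points along the fingers, y is the line along which they close (so a half turn about z gives the same grasp; the last joint's range is limited). The gripper opens to 85 mm and grips with 20 to 120 N. Pads are 22 mm wide; open, the fingers measure 114 mm over their backs; the gripper's body (76 mm by 85 mm) begins 54 mm behind the grasp point. The pads swing forward as they close: fully open they stand 13 mm farther back than shut.
Start: joints at [-1.352, 0.276, 1.505, -0, 1.361, -0.121], TCP at [0.192, -0.542, 0.256] pointing down, gripper open.
Joint ranges: [-2.89, 2.89], [-0.75, 2.08], [0.22, 2.7], [-1.18, 4.32], [0.11, 2.71], [-2.7, 2.7]. Speed limits (rad/s): [2.57, 2.57, 3.14, 3.14, 3.14, 3.14].

## Interface

Orientations are given as a unit quaternion [w, x, y, z].
In Python, from rig import manip, cams, ticket gives the robot as it stands.
- The arm moves only by the tool step_arm, never from a script. Its argument "increments" is a list of rows, each an object with "dp": the shift along the world's x, y, z each as a share of 0.2 m, from -1 to 1, a list of three; "yaw": the turn about the world's z as a share of 0.15 rad, from -1 to 1; "grip": the opening, from 0 (shut) to 1 (fully open). In form: [{"dp": [tx, ty, tz], "yaw": yaw, "grip": grip}, ...]. A call has 1 to 5 rows; each row shifts and turns the commanded pose from where the row before left it; what a row does not reach is not made up. A row lasts 1/8 s, in which the tool goes at most 62.5 mm and 10.7 degrees, less where a joint would pass 70% of its speed; a pose out of reach is approached as far as the arm can. A call with a number of a shift or a turn outside -1 to 1 is refused whole. A call with a gripper value outside its range is refused whole. The fingers move at their own pace and stop on an object; "squeeze" is the grip in N (left out, the last holds). Time passes only in rows, so rows that do not move let the fingers close. It gives the time, the measured TCP pose, the force, the opening and the grip force at its end, in the units of the state.
- manip.get_state(): the state, without advancing time (a new reading comes with each control period).
- cams.get_image(name): name is "side" or "top" or "wrist"; returns the picture (384x512x3 uint8, blue, green, red); there is no depth.
- cams.get_calibration(name): a dict with "fx", "fy", "cx", "cy" (pixels), "k1" (the pictures are not rectified: a ray, as slopes to the right and down, at radius r is drawn at 1 + k1 r^2 times it, then the intrinsics apply), "extrinsics" (4x4, takes a point from camera to world coordinates). Camera axes: x right, y up, looking along -z (the intrinsics and any distortion apply to the point x, -y, -z); pixel columns grow to the right and rows downward; lengths in m; the calibration is good to about 2 mm. A picture is of the moment at which its call begins: read the wrist's pose just before it. get_calibration takes no time and is no camera call; for the wrist camera it gives the pose at the moment of the call.
- ticket.sign_off(): hands the job in; it is judged then, once.
The state is a dict: "clock": time; "qpos": joint angles; "qd": joint speeds; "effort": joint torques, N m; "position": TCP position; "ee_rot": TCP orientation; "contact_force": force on the tool from outside, world axes, zero at the start; "moment": the same for the moment, N m; "width": finger opening in m; "gripper_force": force on a finger pad.
Only numpy, scipy, OpenCV 4.12 (cv2) and the standard library are available. Lean on these libraries where they do the work, as an engineer would, in place of code of your own. Each camera call takes 0.05 s, during which the arm holds its last target. There are 200 camera calls.

## Task

The coiled bowl rides on a sliding carriage that is locked by the red spring plunger knob. Pull the knob up, slide the carriage along to the station of the pot with the green lid, without letting the pin drop into any other hole on the way, feel for the hole there and let the pin spring fully home in it; then let go and leave everything else alone. Be gentle: do not force the pin sideways against its hole or press it down hard on the steel strip.

Things in the scene. Friction and masses are not known exactly. Their poses are not given: they have to be found in the camera images.
- knob_center (a point): Centre of the red plunger knob, an upright cylinder 26 mm in diameter, 24 mm high; 86 mm above the table with the pin home. Pulled straight up; carries the carriage along. Frame upright, x across the rail towards the bowl, y along the rail away from home. Grip it with the fingers on its two y sides (in line along the rail); the bowl is in the way across it.
- bowl_top (a point): Top centre of the coiled bowl, upside down and clamped on the carriage, 100 mm in diameter, this point 112 mm above the table, 85 mm behind the knob. The carriage plate (100 mm along the rail) has its flat top 52 mm above the table; on it, under the knob, stands a brass guide 20 mm in diameter, top 70 mm above the table.
- plunger_pull (a joint): Height of the plunger, m: 0 = pin fully home, 9 mm deep in a hole; 0.009 = its nose rides on top of the steel strip; above that it is clear; hard stop at 0.016. A spring pushes it down, 8 N at 0 rising to 13 N at the stop (pin and knob weigh 0.8 N), so when nothing holds it, it drops by itself as soon as the pin is over a hole.
- carriage_slide (a joint): Travel of the carriage along the rail, m: 0 = home hole, where it starts locked; grows towards the stations (+y of the jig), end stop at 0.225. It takes about 2 N to slide, about 6 N while the pin rides on the strip. A hole leaves the pin 1.5 mm of play either way along the rail.
- green_lid (a point): Centre of the top of the green lid of a closed pot, 44 mm in diameter, 46 mm high, fixed in the board behind the rail; frame upright, y along the rail away from home. It marks its station: the station's hole in the strip is in line with it across the rail (same y), but only roughly: the strip was shifted, so the hole lies up to 12 mm before or after the pot's centre line.
- plunger: The plunger, knob and steel pin in one piece; the pin, 8 mm in diameter with a flat nose, is on the knob's axis below it. Origin on this axis, at table height with the pin home; y along the rail.
- blue_lid (a point): Centre of the top of the blue lid of the like pot at another station (leave). The three stations are 60 mm apart, the first about 70 mm from home; green may be any of them. The strip's shift is the same for all.
- orange_lid (a point): Centre of the top of the orange lid of the pot at another station (leave).
- jig: The fixed plywood board, 250 x 420 x 15 mm, that carries the rail and the strip; origin at table height, 60 mm behind (+x) the line of the pin; x points away from the robot across the rail, y along the rail from home to the stations. The top of the steel strip is 35 mm above the table.
- white_pot: Loose pot with a white lid on the board behind the rail, 44 mm in diameter, 46 mm high, origin at its underside (bystander).
- bangle: Loose yellow bangle, 60 mm across, 8 mm high, on the board (bystander).
- oil_bottle: Amber and yellow bottle, 60 mm in diameter, 170 mm high, origin at its underside (bystander).
- basket: Small yellow bowl, 100 mm across, 45 mm high (bystander).
- paint_brush: Paint brush lying on the table (bystander).
- bobbin: Red bobbin, 40 mm in diameter, 45 mm high (bystander).
- water_mug: White mug, 72 mm in diameter, 85 mm high (bystander).

How it is judged:
By the outcome, as a careful person would: the job done as asked, in the order asked, and still so for the second after the job is handed in, with the robot touching nothing.
It also fails if it takes over 42 s, if anything falls off the work surface, if the arm or the gripper's body presses on something with over 40 N, if the wrist force passes 120 N, or if a joint passes its speed limit or range.

## Working session

There is one attempt and no reset: what is moved stays moved. The work goes in short steps, Python scripts to look and compute and a tool call to move; the robot and the scene stay as the last step left them, time stands still between calls to the robot, and variables do not carry over. Pictures are saved under pics/ and viewed, at most 10 in all, crops included, and the job is handed in when it is done.

Besides the shell and the picture viewer there is one more tool, called after ">>>" as a command line: name --argument value ..., lists and objects as JSON in quotes. step_arm: Moves the arm, as the interface text tells. Shift numbers are shares of 0.2 m and turn numbers shares of 0.15 rad, none past 1 either way. Its arguments: {"type":"object","properties":{"increments":{"type":"array"},"squeeze":{"type":"number"}},"required":["increments"]}

```bash
mkdir -p pics; python3 - <<'E'
from rig import manip,cams
import cv2,json
s=manip.get_state();print(s)
for n in("top","side"):
    cv2.imwrite(f"pics/{n}0.png",cams.get_image(n)); print(cams.get_calibration(n))
E
```

```text
{'clock': 0.0, 'qpos': array([-1.35195704e+00,  2.76602223e-01,  1.50615926e+00,  3.37879792e-06,
        1.36071751e+00, -1.21007967e-01]), 'qd': array([-0.00077906,  0.00039331, -0.00052811,  0.00049236, -0.00046012,
        0.00091633]), 'effort': array([ 8.46059702e-04, -4.16776586e+01, -2.45807040e+01, -4.55992074e-05,
        1.09524993e-02, -2.95924437e-06]), 'position': array([ 0.19155444, -0.54162379,  0.25542515]), 'ee_rot': array([-9.42120004e-04,  9.85597307e-01,  1.69106652e-01, -4.44673105e-05]), 'contact_force': array([-0.61350962,  0.62552792,  0.34558826]), 'moment': array([-0.08513685, -0.00051765, -0.00742055]), 'gripper_force': 0.0, 'width': 0.08578718825994272}
{'fx': 375.7015922733134, 'fy': 375.7015922733134, 'cx': 257.8784432335348, 'cy': 193.67375600113084, 'k1': -0.11877165162762959, 'extrinsics': array([[-0.05121369,  0.97553983, -0.21377371,  0.38298335],
       [-0.99868102, -0.04924238,  0.01453986,  0.02332261],
       [ 0.00365748,  0.21423638,  0.976775  ,  1.10851276],
       [ 0.        ,  0.        ,  0.        ,  1.        ]])}
{'fx': 433.36522487038656, 'fy': 433.36522487038656, 'cx': 246.65278179252385, 'cy': 187.01381508761824, 'k1': -0.08291887976749941, 'extrinsics': array([[-0.98500085,  0.14352417, -0.09578174,  0.50051691],
       [-0.17209815, -0.77704297,  0.60546384,  0.6749909 ],
       [ 0.01247217,  0.61286625,  0.79008822,  0.94199436],
       [ 0.        ,  0.        ,  0.        ,  1.        ]])}
```

View pics/top0.png

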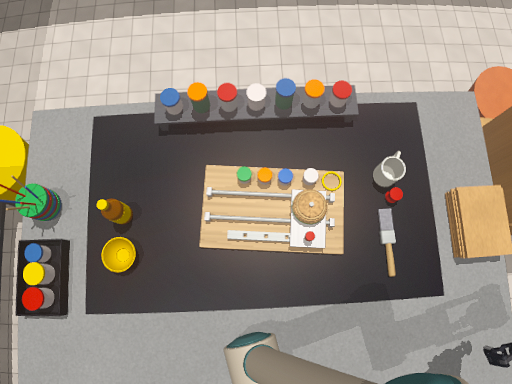

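View pics/side0.png

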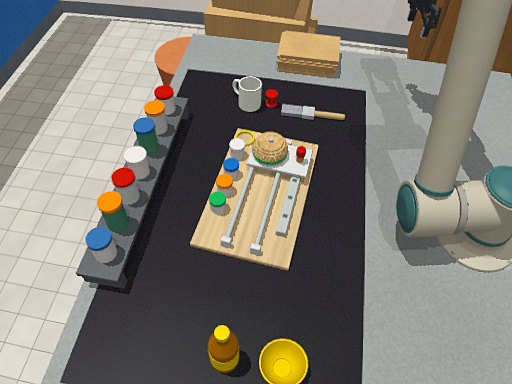

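The top view shows the green lid at (244,173), orange at (265,174), blue at (285,176) and the knob at (310,237), so green is the farthest station. The side view agrees: knob (301,152), green (217,200). Next I'll measure these and the strip holes.

```bash
cat > h.py <<'E'
import numpy as np,cv2
from rig import cams,manip
def ray(c,uv):
    K=np.array([[c['fx'],0,c['cx']],[0,c['fy'],c['cy']],[0,0,1]])
    x,y=cv2.undistortPoints(np.array([[uv]],float),K,np.array([c['k1'],0,0,0.]))[0,0]
    E=c['extrinsics'];return E[:3,3],E[:3,:3]@np.array([x,-y,-1])
def plane(c,uv,z):
    o,d=ray(c,uv);return o+d*(z-o[2])/d[2]
def proj(c,p):
    E=c['extrinsics'];q=E[:3,:3].T@(np.array(p)-E[:3,3]);x,y=q[0]/-q[2],-q[1]/-q[2]
    f=1+c['k1']*(x*x+y*y);return c['cx']+c['fx']*x*f,c['cy']+c['fy']*y*f
def blob(im,hr,near,r=14,smin=150,vmin=60):
    h=cv2.cvtColor(im,cv2.COLOR_BGR2HSV);H=h[...,0].astype(int)
    m=((H-hr[0])%180<=(hr[1]-hr[0])%180)&(h[...,1]>smin)&(h[...,2]>vmin)
    n,l,s,ce=cv2.connectedComponentsWithStats(m.astype(np.uint8))
    k=[i for i in range(1,n) if np.hypot(*(ce[i]-near))<r]
    k=max(k,key=lambda i:s[i,4]);return ce[k],s[k]
E
python3 - <<'E'
from h import *
ct,cs=[cams.get_calibration(n) for n in("top","side")]
t=cv2.imread("pics/top0.png");s=cv2.imread("pics/side0.png")
for n,hr,a,b,z in[("knob",(170,10),(310,237),(301,152),.092),("green",(45,85),(244,173),(217,200),.058),("orange",(8,22),(265,174),(224,181),.058),("blue",(100,125),(285,176),(231,164),.058)]:
    p,sp=blob(t,hr,a);q,sq=blob(s,hr,b)
    print(n,p,sp,q,sq,plane(ct,p,z),plane(cs,q,z))
A=t[155:265,195:350];A=cv2.resize(A,None,fx=5,fy=5,interpolation=cv2.INTER_CUBIC);cv2.imwrite("pics/a.png",A)
B=s[125:275,190:325];B=cv2.resize(B,None,fx=4,fy=4,interpolation=cv2.INTER_CUBIC);cv2.imwrite("pics/b.png",B)
E
```

```text
knob [309.51612903 235.87096774] [306 232   8   9  62] [300.77173913 151.47826087] [297 146   9  12  92] [ 0.48126382 -0.12580758  0.092     ] [ 0.48248019 -0.12048255  0.092     ]Traceback (most recent call last):
  File "<stdin>", line 5, in <module>
  File "h.py", line 17, in blob
    k=max(k,key=lambda i:s[i,4]);return ce[k],s[k]
ValueError: max() iterable argument is empty
```

```bash
python3 - <<'E'
from h import *
ct,cs=[cams.get_calibration(n) for n in("top","side")]
t=cv2.imread("pics/top0.png");s=cv2.imread("pics/side0.png")
for n,hr,a,b,z in[("knob",(170,10),(310,237),(301,152),.092),("green",(45,85),(244,173),(217,200),.058),("orange",(8,22),(265,174),(224,181),.058),("blue",(100,125),(285,176),(231,164),.058)]:
    p,sp=blob(t,hr,a,smin=110);q,sq=blob(s,hr,b,smin=110)
    print(n,p,sp,q,sq,plane(ct,p,z),plane(cs,q,z))
A=t[155:265,195:350];A=cv2.resize(A,None,fx=5,fy=5,interpolation=cv2.INTER_CUBIC);cv2.imwrite("pics/a.png",A)
B=s[125:275,190:325];B=cv2.resize(B,None,fx=4,fy=4,interpolation=cv2.INTER_CUBIC);cv2.imwrite("pics/b.png",B)
E
```

```text
knob [309.48611111 235.875     ] [305 231  10  10  72] [300.8172043  151.49462366] [297 146   9  12  93] [ 0.48125735 -0.12572496  0.092     ] [ 0.48235504 -0.12044622  0.092     ]
green [243.81168831 173.53246753] [237 167  14  14 154] [216.99526066 198.81516588] [209 192  17  15 211] [0.67462356 0.04533551 0.058     ] [0.67488918 0.04835395 0.058     ]
orange [264.41116751 174.31472081] [257 167  16  16 197] [223.95813953 180.88837209] [216 173  18  16 215] [ 0.66927336 -0.01415347  0.058     ] [ 0.66939343 -0.01160295  0.058     ]
blue [285.17307692 175.46794872] [279 168  14  15 156] [230.76271186 164.37288136] [223 158  16  14 177] [ 0.66283081 -0.07404787  0.058     ] [ 0.66299077 -0.0706037   0.058     ]
```

View pics/a.png

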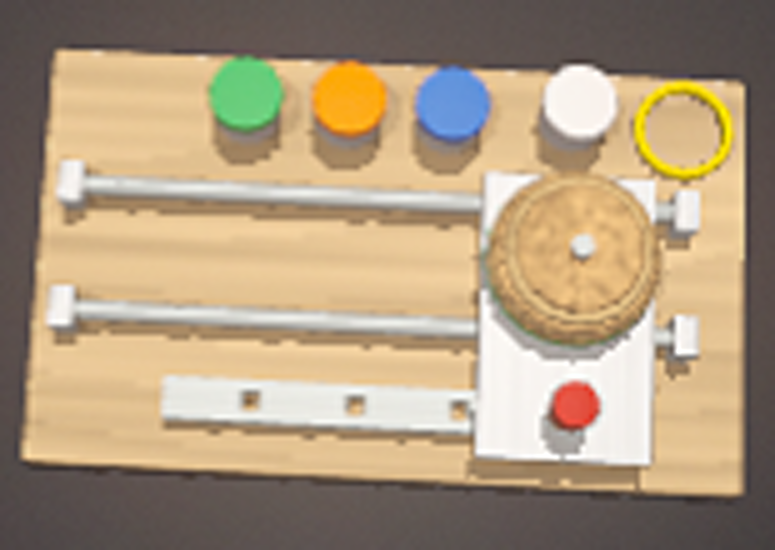

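Three holes show up in the crop at about (251,400), (356,404) and (459,408). The knob is at (575,405).

```bash
python3 - <<'E'
from h import *
ct=cams.get_calibration("top")
t=cv2.imread("pics/top0.png")
k=plane(ct,(309.6,235.6),.096);print(k)
d=np.array([.0985,.995,0]);x=np.array([.995,-.0985,0])
for u in[(251,400),(356,404),(459,408)]:
    p=plane(ct,((u[0]+.5)/5-.5+195,(u[1]+.5)/5-.5+155),.035);print(p,(p-k)@d,(p-k)@x)
for u in [(243.8,173),(264.4,173.8),(285.2,175)]:
    p=plane(ct,u,.061);print(p,(p-k)@d,(p-k)@x)
s=manip.get_state();print(cams.get_calibration("wrist"))
E
```

```text
[ 0.48159708 -0.12550493  0.096     ]
[0.50009818 0.05085241 0.035     ] 0.1772979150107203 0.0010373894324644008
[ 0.49476447 -0.0090284   0.035     ] 0.11719113613337329 0.0016286135910862816
[ 0.48940037 -0.06778582  0.035     ] 0.05819913935423624 0.00207893291399949
[0.67538652 0.04523822 0.061     ] 0.18897769274413753 0.17600229125095548
[ 0.66999596 -0.01409919  0.061     ] 0.12940600119670287 0.17648341386362482
[ 0.66342471 -0.07394225  0.061     ] 0.0692148867451178 0.17583956475713025
{'fx': 339.7036287143796, 'fy': 339.7036287143796, 'cx': 249.386143129996, 'cy': 189.30775183988735, 'k1': -0.1012376059994071, 'extrinsics': array([[ 0.33272794,  0.90583262,  0.2622201 ,  0.2590873 ],
       [-0.94302215,  0.31994709,  0.09134049, -0.51840355],
       [-0.00115736, -0.27767089,  0.96067556,  0.3731198 ],
       [ 0.        ,  0.        ,  0.        ,  1.        ]])}
```

>>> step_arm --increments '[{"dp":[0.145,0.208,0],"yaw":-0.293,"grip":1},{"dp":[0.145,0.208,0],"yaw":-0.293,"grip":1},{"dp":[0.145,0.208,0],"yaw":-0.293,"grip":1},{"dp":[0.145,0.208,0],"yaw":-0.293,"grip":1},{"dp":[0.145,0.208,0],"yaw":-0.293,"grip":1}]'

```text
clock: 0.72
position: [0.3372, -0.3326, 0.256]
ee_rot: [-0.0, 0.998, 0.059, -0.0]
contact_force: [0.7, -0.1, 0.0]
width: 0.0852
gripper_force: 0.0
```

>>> step_arm --increments '[{"dp":[0.145,0.208,0],"yaw":-0.293,"grip":1},{"dp":[0.145,0.208,0],"yaw":-0.293,"grip":1},{"dp":[0.145,0.208,0],"yaw":-0.293,"grip":1},{"dp":[0.145,0.208,0],"yaw":-0.293,"grip":1},{"dp":[0.145,0.208,0],"yaw":-0.293,"grip":1}]'

```text
clock: 1.35
position: [0.4822, -0.1246, 0.2561]
ee_rot: [0.0, 0.999, -0.051, -0.0]
contact_force: [0.7, -0.4, -0.1]
width: 0.0849
gripper_force: 0.0
```

>>> step_arm --increments '[{"dp":[0,0,0],"yaw":0,"grip":0.7},{"dp":[0,0,0],"yaw":0,"grip":0.7}]'

```text
clock: 1.6
position: [0.4812, -0.1263, 0.2559]
ee_rot: [0.0, 0.999, -0.049, -0.001]
contact_force: [-0.0, -0.9, 0.3]
width: 0.0597
gripper_force: 0.0
```

```bash
python3 - <<'E'
from h import *
s=manip.get_state();c=cams.get_calibration("wrist")
im=cams.get_image("wrist");cv2.imwrite("pics/w1.png",im)
np.save("w1.npy",c)
print(s['position'],s['ee_rot'],s['width'],s['contact_force'])
print(proj(c,(.4816,-.1255,.098)))
E
```

```text
[ 0.48115641 -0.12632084  0.25592122] [ 2.94131592e-04  9.98783484e-01 -4.93049023e-02 -7.01061538e-04] 0.05971007751175038 [-0.01811742 -0.94791338  0.26423197]
(np.float64(248.26367130434295), np.float64(179.32377475046943))
```

View pics/w1.png

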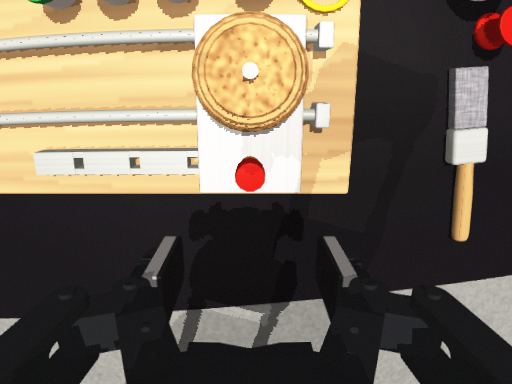

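The wrist view shows the knob top at about (250,172) and the holes at about (79,163), (135,162) and (193,161).

```bash
python3 - <<'E'
from h import *
c=np.load("w1.npy",allow_pickle=True).item();im=cv2.imread("pics/w1.png")
p,s=blob(im,(170,10),(250,175));print(p,s)
k=plane(c,(s[0]+s[2]/2-.5,s[1]+15-.5),.098);print(k)
g=cv2.cvtColor(im,cv2.COLOR_BGR2GRAY)
for r in range(156,170,2):print(r,g[r,68:90],)
d=np.array([.0985,.995,0]);x=np.array([.995,-.0985,0])
for u in[(79,163),(135,161.5),(193,161)]:
    q=plane(c,u,.035);print(q,(q-k)@d,(q-k)@x)
a,b=plane(c,(79,163),.035),plane(c,(135,161.5),.035);print(np.linalg.norm(a-b))
E
```

```text
[249.61232349 174.38510911] [235 158  30  33 779]
[ 0.48733483 -0.12711063  0.098     ]
156 [240 240 240 240 220 224 235 236 236 236 236 236 236 236 237 239 240 239
 240 240 240 240]
158 [238 238 238 238 238 167  82  83  83  82  84  84  83  82 104 210 237 238
 237 237 238 238]
160 [237 237 238 238 237 186  98  83  83  84  84  83  82  82  82 201 236 237
 237 237 237 237]
162 [238 237 238 238 238 201 106  81  81  82  80  83  82  83  86 188 233 237
 237 237 237 237]
164 [234 234 235 235 234 228 123  82  86  86  86  87  85  86  85 132 219 233
 233 233 233 233]
166 [239 239 239 239 240 240 148  89  86  86  88  93 102 108 111 114 225 239
 239 239 239 239]
168 [238 238 238 238 238 238 204 141 150 154 160 160 160 160 161 160 205 233
 235 236 236 236]
[0.50069297 0.0499571  0.035     ] 0.17749816445309669 -0.004149821766883126
[ 0.49583863 -0.0101024   0.035     ] 0.11726081267551197 -0.003064035714175911
[ 0.49013292 -0.0698102   0.035     ] 0.057289531812633465 -0.002859999286186787
0.060255354584212745
```

>>> step_arm --increments '[{"dp":[0.015,0,-0.2],"yaw":0,"grip":0.7},{"dp":[0,0,-0.2],"yaw":0,"grip":0.6},{"dp":[0,0,-0.2],"yaw":0,"grip":0.6},{"dp":[0,0,-0.14],"yaw":0,"grip":0.55},{"dp":[0,0,-0.07],"yaw":0,"grip":0.5}]' --squeeze 20

```text
clock: 2.28
position: [0.4832, -0.1272, 0.0929]
ee_rot: [-0.0, 0.999, -0.051, -0.001]
contact_force: [-0.0, -0.1, 0.3]
width: 0.0423
gripper_force: 0.0
```

>>> step_arm --increments '[{"dp":[0,0,0],"yaw":0,"grip":0.42},{"dp":[0,0,0],"yaw":0,"grip":0.42}]'

```text
clock: 2.52
position: [0.4854, -0.1269, 0.0954]
ee_rot: [0.0, 0.999, -0.05, 0.001]
contact_force: [0.3, -0.7, 0.2]
width: 0.0363
gripper_force: 0.0
```

```bash
python3 - <<'E'
from h import *
s=manip.get_state();c=cams.get_calibration("wrist")
im=cams.get_image("wrist");cv2.imwrite("pics/w2.png",im)
print(s['position'],s['ee_rot'],s['width'],s['contact_force'])
E
```

```text
[ 0.48541875 -0.12689257  0.09541062] [ 4.51238545e-04  9.98741109e-01 -5.01484675e-02  1.06013378e-03] 0.0362766598654468 [ 0.33626795 -0.73666578  0.19273303]
```

View pics/w2.png

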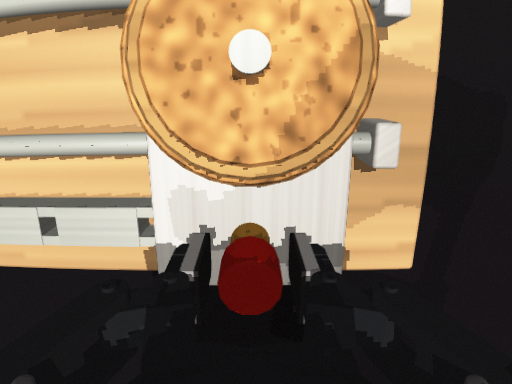

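The knob (col 250) sits centred between the pads (cols 210 and 290), so I'll close on it.

>>> step_arm --increments '[{"dp":[0,0,0],"yaw":0,"grip":0.25},{"dp":[0,0,0],"yaw":0,"grip":0.2},{"dp":[0,0,0],"yaw":0,"grip":0.2}]' --squeeze 45

```text
clock: 2.95
position: [0.4855, -0.1266, 0.0957]
ee_rot: [0.001, 0.999, -0.05, 0.001]
contact_force: [-0.1, -0.4, 5.9]
width: 0.0247
gripper_force: 44.0
```

>>> step_arm --increments '[{"dp":[0,0,0.02],"yaw":0,"grip":0.2},{"dp":[0,0,0.02],"yaw":0,"grip":0.2},{"dp":[0,0,0.02],"yaw":0,"grip":0.2},{"dp":[0,0,0],"yaw":0,"grip":0.2}]'

```text
clock: 3.45
position: [0.4853, -0.1264, 0.106]
ee_rot: [0.0, 0.999, -0.05, 0.001]
contact_force: [3.7, -2.4, -11.2]
width: 0.0244
gripper_force: 44.9
```

>>> step_arm --increments '[{"dp":[0,0,0.01],"yaw":0,"grip":0.2},{"dp":[0,0,0],"yaw":0,"grip":0.2}]'

```text
clock: 3.7
position: [0.4853, -0.1264, 0.1079]
ee_rot: [0.0, 0.999, -0.05, 0.001]
contact_force: [5.2, -1.8, -12.6]
width: 0.0245
gripper_force: 44.8
```

```bash
python3 - <<'E'
from h import *
for i in range(6):
    s=manip.get_state();cams.get_image("side") if i<5 else 0
    print(s['clock'],s['position'].round(4),s['contact_force'].round(1),s['moment'].round(2))
t=cams.get_image("side");ct=cams.get_calibration("side")
print(blob(t,(170,10),(300,150),smin=110))
E
```

```text
3.7 [ 0.4853 -0.1264  0.1079] [  5.2  -1.8 -12.6] [-0.46 -0.81  0.04]
3.75 [ 0.4853 -0.1264  0.1079] [  5.1  -3.2 -12.7] [-0.5  -0.84 -0.01]
3.8 [ 0.4853 -0.1264  0.1078] [  4.7  -3.1 -12. ] [-0.53 -0.81  0.01]
3.85 [ 0.4853 -0.1264  0.1078] [  5.   -2.6 -12.2] [-0.49 -0.79 -0.03]
3.9 [ 0.4853 -0.1264  0.1078] [  4.7  -2.3 -11.6] [-0.51 -0.82 -0.02]
3.95 [ 0.4853 -0.1264  0.1078] [  4.6  -2.6 -12.1] [-0.5  -0.79  0.01]
(array([304.6, 149. ]), array([303, 143,   4,  12,  20], dtype=int32))
```

>>> step_arm --increments '[{"dp":[-0.003,0,0.005],"yaw":0,"grip":0.2},{"dp":[0.0025,0.025,0],"yaw":0,"grip":0.2},{"dp":[0.0049,0.0498,0],"yaw":0,"grip":0.2}]'

```text
clock: 4.38
position: [0.4867, -0.1119, 0.1089]
ee_rot: [0.001, 0.999, -0.05, 0.001]
contact_force: [6.3, -3.3, -12.8]
width: 0.0249
gripper_force: 45.0
```

>>> step_arm --increments '[{"dp":[0.0109,0.0498,0],"yaw":0,"grip":0.2},{"dp":[0.0049,0.0498,0],"yaw":0,"grip":0.2},{"dp":[0.0049,0.0498,0],"yaw":0,"grip":0.2},{"dp":[0.0049,0.0498,0],"yaw":0,"grip":0.2},{"dp":[0.0049,0.0498,0],"yaw":0,"grip":0.2}]'

```text
clock: 5.0
position: [0.4918, -0.0613, 0.1088]
ee_rot: [0.0, 0.999, -0.05, 0.0]
contact_force: [5.1, -2.6, -13.4]
width: 0.0245
gripper_force: 45.0
```

>>> step_arm --increments '[{"dp":[0.0049,0.0498,0],"yaw":0,"grip":0.2},{"dp":[0.0049,0.0498,0],"yaw":0,"grip":0.2},{"dp":[0.0049,0.0498,0],"yaw":0,"grip":0.2},{"dp":[0.0049,0.0498,0],"yaw":0,"grip":0.2},{"dp":[0.0049,0.0498,0],"yaw":0,"grip":0.2}]'

```text
clock: 5.62
position: [0.4967, -0.0116, 0.1088]
ee_rot: [0.0, 0.999, -0.05, 0.0]
contact_force: [4.1, -2.3, -13.6]
width: 0.0243
gripper_force: 45.0
```

>>> step_arm --increments '[{"dp":[0.0056,0.0567,0],"yaw":0,"grip":0.2},{"dp":[0.0056,0.0567,0],"yaw":0,"grip":0.2},{"dp":[0.0056,0.0567,0],"yaw":0,"grip":0.2},{"dp":[0.0056,0.0567,0],"yaw":0,"grip":0.2},{"dp":[0.0056,0.0567,0],"yaw":0,"grip":0.2}]'

```text
clock: 6.25
position: [0.5023, 0.045, 0.1088]
ee_rot: [0.001, 0.999, -0.05, 0.0]
contact_force: [4.5, -3.2, -12.1]
width: 0.0245
gripper_force: 45.0
```

>>> step_arm --increments '[{"dp":[0,0,0],"yaw":0,"grip":0.2},{"dp":[0,0,-0.008],"yaw":0,"grip":0.2},{"dp":[0,0,0],"yaw":0,"grip":0.2}]'

```text
clock: 6.62
position: [0.5024, 0.046, 0.1072]
ee_rot: [-0.001, 0.999, -0.05, 0.0]
contact_force: [5.4, 1.5, -13.3]
width: 0.0246
gripper_force: 45.2
```

>>> step_arm --increments '[{"dp":[0,0,-0.004],"yaw":0,"grip":0.2},{"dp":[0,0,0],"yaw":0,"grip":0.2}]'

```text
clock: 6.88
position: [0.5024, 0.046, 0.1065]
ee_rot: [-0.001, 0.999, -0.05, 0.0]
contact_force: [5.5, 1.8, -13.4]
width: 0.0248
gripper_force: 45.2
```

>>> step_arm --increments '[{"dp":[0,0,-0.004],"yaw":0,"grip":0.2},{"dp":[0,0,0],"yaw":0,"grip":0.2}]'

```text
clock: 7.12
position: [0.5024, 0.046, 0.1057]
ee_rot: [-0.001, 0.999, -0.05, 0.0]
contact_force: [5.5, 1.9, -11.6]
width: 0.0248
gripper_force: 45.2
```

>>> step_arm --increments '[{"dp":[0,0,-0.003],"yaw":0,"grip":0.2},{"dp":[0,0,0],"yaw":0,"grip":0.2}]'

```text
clock: 7.38
position: [0.5024, 0.046, 0.1052]
ee_rot: [-0.001, 0.999, -0.05, 0.0]
contact_force: [5.4, 1.7, -12.0]
width: 0.0249
gripper_force: 45.3
```

>>> step_arm --increments '[{"dp":[0,0,-0.003],"yaw":0,"grip":0.2},{"dp":[0,0,0],"yaw":0,"grip":0.2}]'

```text
clock: 7.62
position: [0.5024, 0.0459, 0.1048]
ee_rot: [-0.001, 0.999, -0.05, 0.0]
contact_force: [4.2, 2.3, -10.9]
width: 0.0248
gripper_force: 45.4
```

>>> step_arm --increments '[{"dp":[0,0,-0.003],"yaw":0,"grip":0.2},{"dp":[0,0,0],"yaw":0,"grip":0.2}]'

```text
clock: 7.88
position: [0.5024, 0.0459, 0.1047]
ee_rot: [-0.001, 0.999, -0.05, 0.0]
contact_force: [5.2, 3.2, -6.8]
width: 0.0247
gripper_force: 45.6
```

The pin has touched the strip at z≈0.1048, with a light load. I'll feel forward from here.

>>> step_arm --increments '[{"dp":[0.0005,0.005,0],"yaw":0,"grip":0.2},{"dp":[0,0,0],"yaw":0,"grip":0.2}]'

```text
clock: 8.12
position: [0.5025, 0.046, 0.1046]
ee_rot: [0.0, 0.999, -0.05, 0.0]
contact_force: [4.4, 1.0, -6.3]
width: 0.0245
gripper_force: 45.8
```

>>> step_arm --increments '[{"dp":[0.0005,0.005,0],"yaw":0,"grip":0.2},{"dp":[0,0,0],"yaw":0,"grip":0.2}]'

```text
clock: 8.38
position: [0.5025, 0.0462, 0.1046]
ee_rot: [0.001, 0.999, -0.05, 0.0]
contact_force: [3.2, -3.6, -5.3]
width: 0.0247
gripper_force: 45.9
```

>>> step_arm --increments '[{"dp":[0.0005,0.005,0],"yaw":0,"grip":0.2},{"dp":[0,0,0],"yaw":0,"grip":0.2}]'

```text
clock: 8.62
position: [0.5025, 0.0467, 0.1045]
ee_rot: [0.001, 0.999, -0.049, 0.0]
contact_force: [3.1, -5.5, -5.1]
width: 0.0245
gripper_force: 45.9
```

>>> step_arm --increments '[{"dp":[0.0005,0.005,0],"yaw":0,"grip":0.2},{"dp":[0,0,0],"yaw":0,"grip":0.2}]'

```text
clock: 8.88
position: [0.5026, 0.0479, 0.1043]
ee_rot: [0.001, 0.999, -0.049, 0.0]
contact_force: [3.7, -2.9, -6.6]
width: 0.0249
gripper_force: 45.7
```

>>> step_arm --increments '[{"dp":[0.0005,0.005,0],"yaw":0,"grip":0.2},{"dp":[0,0,0],"yaw":0,"grip":0.2}]'

```text
clock: 9.12
position: [0.5027, 0.0495, 0.1038]
ee_rot: [0.001, 0.999, -0.05, 0.0]
contact_force: [5.3, -2.4, -10.7]
width: 0.0247
gripper_force: 45.3
```

>>> step_arm --increments '[{"dp":[0.0005,0.005,0],"yaw":0,"grip":0.2},{"dp":[0,0,0],"yaw":0,"grip":0.2}]'

```text
clock: 9.38
position: [0.5029, 0.0506, 0.1037]
ee_rot: [0.001, 0.999, -0.05, 0.0]
contact_force: [4.9, -2.8, -10.5]
width: 0.0245
gripper_force: 45.3
```

The load is back to -10.6 N and z has dropped to .1037, so the pin is over the hole, as the image predicted. Lowering it now.

>>> step_arm --increments '[{"dp":[0,0,-0.008],"yaw":0,"grip":0.2},{"dp":[0,0,0],"yaw":0,"grip":0.2}]'

```text
clock: 9.62
position: [0.5029, 0.0506, 0.1021]
ee_rot: [0.0, 0.999, -0.05, -0.0]
contact_force: [5.6, -1.6, -10.9]
width: 0.0246
gripper_force: 45.3
```

>>> step_arm --increments '[{"dp":[0,0,-0.012],"yaw":0,"grip":0.2},{"dp":[0,0,-0.012],"yaw":0,"grip":0.2},{"dp":[0,0,0],"yaw":0,"grip":0.2}]'

```text
clock: 10.0
position: [0.5029, 0.0506, 0.0974]
ee_rot: [0.0, 0.999, -0.05, 0.0]
contact_force: [4.9, -1.8, -10.5]
width: 0.0243
gripper_force: 45.5
```

>>> step_arm --increments '[{"dp":[0,0,-0.006],"yaw":0,"grip":0.2},{"dp":[0,0,0],"yaw":0,"grip":0.2}]'

```text
clock: 10.25
position: [0.5029, 0.0506, 0.0963]
ee_rot: [0.0, 0.999, -0.05, 0.0]
contact_force: [5.0, -2.3, -8.9]
width: 0.0245
gripper_force: 45.5
```

>>> step_arm --increments '[{"dp":[0,0,-0.003],"yaw":0,"grip":0.2},{"dp":[0,0,0],"yaw":0,"grip":0.2}]'

```text
clock: 10.5
position: [0.5029, 0.0506, 0.0958]
ee_rot: [0.0, 0.999, -0.05, 0.0]
contact_force: [4.8, -2.2, -9.1]
width: 0.0251
gripper_force: 45.7
```

>>> step_arm --increments '[{"dp":[0,0,-0.003],"yaw":0,"grip":0.2},{"dp":[0,0,0],"yaw":0,"grip":0.35},{"dp":[0,0,0],"yaw":0,"grip":0.5},{"dp":[0,0,0],"yaw":0,"grip":0.6},{"dp":[0,0,0],"yaw":0,"grip":0.6}]' --squeeze 20

```text
clock: 11.12
position: [0.5025, 0.0512, 0.0956]
ee_rot: [-0.0, 0.999, -0.05, -0.0]
contact_force: [-0.1, 0.2, 0.2]
width: 0.0513
gripper_force: 0.0
```

```bash
python3 - <<'E'
from h import *
s=manip.get_state();im=cams.get_image("wrist");cv2.imwrite("pics/w3.png",im)
print(s['position'],s['width'],s['contact_force'])
print(blob(cv2.imread("pics/w2.png"),(170,10),(250,275),30),blob(im,(170,10),(250,275),30))
E
```

```text
[0.50247654 0.05122031 0.09564548] 0.05127536540730774 [-0.05823597  0.18829214  0.16661127]
(array([249.65228053, 276.16037273]), array([ 218,  236,   65,   79, 4078], dtype=int32)) (array([250.75343811, 274.46782908]), array([ 219,  234,   65,   79, 4072], dtype=int32))
```

View pics/w3.png

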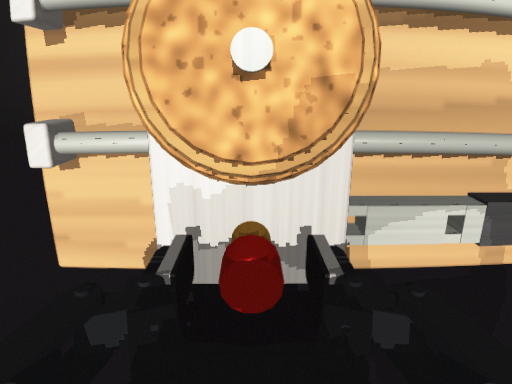

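The knob looks the same as it did locked at home (65x79 px at the same tool height), and the orange and blue holes are visible behind. The pin is home, so I'll retreat straight up.

>>> step_arm --increments '[{"dp":[0,0,0.1],"yaw":0,"grip":0.65},{"dp":[0,0,0.2],"yaw":0,"grip":0.65},{"dp":[0,0,0.25],"yaw":0,"grip":0.65},{"dp":[0,0,0.2],"yaw":0,"grip":0.65},{"dp":[0,0,0],"yaw":0,"grip":0.65}]'

```text
clock: 11.8
position: [0.5047, 0.0511, 0.249]
ee_rot: [-0.0, 0.999, -0.05, 0.004]
contact_force: [0.4, -0.3, -1.1]
width: 0.0556
gripper_force: 0.0
```

```bash
python3 - <<'E'
from h import *
s=manip.get_state();c=cams.get_calibration("wrist");im=cams.get_image("wrist")
p,b=blob(im,(170,10),proj(c,(.502,.051,.09)),25)
print(s['position'],b,plane(c,(b[0]+b[2]/2-.5,b[1]+14.5),.098))
cv2.imwrite("pics/w4.png",im)
E
```

```text
[0.50466149 0.05112617 0.24903674] [236 168  30  35 827] [0.50542335 0.05019353 0.098     ]
```

View pics/w4.png

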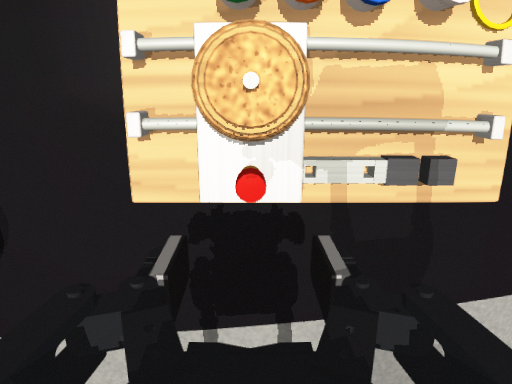

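The carriage stands at the green station (knob at (250,187)) with the two other holes free behind it. The gripper is well clear.

```bash
python3 -c "
from rig import ticket;print(ticket.sign_off())"
```

```text
the job is handed in; nothing more can be done
None
```

The carriage is locked at the green-lid station with the pin fully home, the gripper is clear, and the job was handed in at about 12 s; the verdict was not shown.

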